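Fit the pointer knob to the demagnetiser and hold it pressed

TASK

Lift the long pointer knob up off its peg on the wooden stand, turn it so that the flat in its hole matches the flat of the demagnetiser's D-shaped spindle, and push it fully home on the spindle. The demagnetiser runs only while its spindle is pushed in, so press knob and spindle down to the stop and finish like that: do not let go, but end the job still holding the knob pressed down. Leave the round knob on its peg and do not disturb the other things.

Things in the scene. Friction and masses are not known exactly. Their poses are not given: they have to be found in the camera images.
- pointer_knob: Loose black pointer knob, 40 to 60 g, upright on one of the stand's two pegs. Origin on the axis of its hole at its underside; z up, x towards its pointed nose. A bar 46 mm high with upright flat sides 26 mm apart (facing y and -y, from x = -12 to +12 mm), rounded behind (x = -20 mm), nose at x = +30 mm, a thin line on top towards it.
- pointer_knob_grip (a point): Point on the pointer knob's axis, 26 mm above its underside, half-way between the flat sides: the place to grip it, across y (26 mm wide). Axes as the knob's.
- pointer_knob_bore (a point): Ceiling of the pointer knob's blind hole, on its axis, 22 mm above its underside; it meets the spindle's tip when the knob is home. The hole is D-shaped: radius 9.1 mm, its flat 4.1 mm from the axis on the knob's +x (nose) side; about 1.1 mm clearance to the spindle all round, and a 2 mm lead-in at the mouth.
- spindle_tip (a point): Centre of the top end of the demagnetiser's brass spindle, which stands upright 34 mm above the unit's top. D-shaped: radius 8 mm, flat 3 mm from the axis on the side of this point's x axis (the knob's nose must point along this x); the top 4 mm taper to three quarters of that. z up. It starts turned to some angle and is stiff to turn (0.2 N m), so it stays there.
- spindle_press (a joint): How far the spindle is pushed down into the demagnetiser, in m: 0 is out, 0.006 is at the stop. A spring pushes it out with about 4.5 N at the start and 12 N at the stop. Pressed to the stop, the knob's underside is still 6 mm above the unit's top.
- demagnetiser: Fixed grey bench demagnetiser on the red top to the robot's right; low box 150 x 110 mm (x, y), 46 mm high, with a grey coil block on its rear half (x from +28 to +68 mm) up to 78 mm high; the spindle stands at x = -30 mm. Origin at the centre of its underside.
- stand: Fixed wooden stand on the bench, 160 x 60 mm (x, y), 12 mm thick, with upright steel pegs at x = -45 and +45 mm. Each has a shoulder 36 mm above the bench, on which a knob's foot rests, and a pin 6.6 mm thick reaching 17 mm up into the knob's hole, to 53 mm above the bench. Origin at the centre of its underside.
- round_knob_mid (a point): Centre of the spare knob, a round fluted black knob 38 mm in diameter, 36 mm high, loose on the stand's other peg. Not to be used.
- panel_corner (a point): Upper front corner (world position) of the upright wooden side panel that parts the bench from the red top: 30 mm thick in y, 280 mm high, it runs from here away from the robot to the back. Carry the knob past in front of it (smaller x; a bench vice up to 60 mm high stands there at the front edge) or over it.
- lamp_shade (a point): Centre (world position) of the lower rim of the fixed grey lamp shade that hangs over the left of the bench, 300 mm wide, from here 270 mm up. Keep clear of it: pass in front of it (smaller x).
- loupe: Black eye loupe, 35 mm wide, 31 mm high, loose on the bench; origin under its centre.
- oil_cup: White oil cup with a thin stick in it, 28 mm wide, 58 mm high with the stick, loose on the bench; origin under its centre.
- movement_post: Black turned holder, 36 mm wide, 48 mm high, loose on the bench; origin under its centre.
- vial: Small brown vial with a black cap, 30 mm wide, 46 mm high, loose on the bench; origin under its centre.
- short_tweezers: Small tweezers, 75 x 10 x 10 mm, loose on the bench; origin under their centre.
- peg_jar: Jar with black lid, 60 mm wide, 80 mm high, loose on the red top behind the demagnetiser; origin under its centre.

How it is judged (in metres and radians):
On the way, in this order (a step that is already met when the one before it is completed fails the run):
1. the pointer knob has been lifted off its peg, clear above the stand (z of pointer_knob in the frame of stand above 0.058 m and contact force between pointer_knob and stand below 0.1 N and contact force between the fingers and pointer_knob above 1 N), for 0.1 s.
2. the pointer knob is fully home on the spindle, flat to flat (z of pointer_knob_bore in the frame of spindle_tip below 0.003 m and horizontal distance between pointer_knob_bore and spindle_tip below 0.003 m and angle between the x axis of pointer_knob_grip and the x axis of spindle_tip, either way round below 0.3 rad and angle between pointer_knob_grip's own z axis and vertical below 0.12 rad), for 0.2 s.
At the end, for the whole second after the job is handed in: The pointer knob sits fully home on the spindle (end of its hole within 3 mm of the spindle's tip, both in height and sideways; turned to the flat within 0.3 rad; upright within 0.12 rad), and the fingers hold it (over 2 N) with the spindle pushed in more than 4 of its 6 mm, all at rest (all of step 2 and value of joint spindle_press above 0.004 m and contact force between the fingers and pointer_knob above 2 N and linear speed of pointer_knob below 0.02 m/s); the arm keeps its last pose, push and grip.
It fails at once if the round knob is disturbed (moved more than 2 cm) (distance of round_knob_mid from where it was at the start of the episode above 0.02 m).
It fails at once if one of the other loose things is disturbed (moved more than 2 cm) (distance of any of loupe, oil_cup, movement_post, vial, short_tweezers, peg_jar from where it was at the start of the episode above 0.02 m).
It also fails if it takes over 53 s, if anything falls off the work surface, if the arm or the gripper's body presses on something with over 40 N, if the wrist force passes 120 N, or if a joint passes its speed limit or range.

ROBOT

A 6-joint arm with a two-finger parallel gripper is mounted at the origin on a cart in front of the work surface, level with it; the furniture and walls round the work are solid. World frame = base frame: x ahead of the robot, y to its left, z up, the work surface at z = 0. Lengths are in mm, angles in rad, forces in N, time in s.
With the tool pointing down it reaches from about 275 to 750 mm from the base axis. Payload 10.2 kg.
Tool frame: the origin (TCP) lies on the front face of the gripper's body, between the roots of the fingers; the fingertips stand 73 mm ahead of it and the grasp point (between the pads) lies 54 mm ahead of it; z points along the fingers, y is the line along which they close (so a half turn about z gives the same grasp; the last joint's range is limited). The gripper opens to 85 mm and grips with 20 to 120 N. Pads are 22 mm wide; open, the fingers measure 114 mm over their backs; the gripper's body (76 mm by 85 mm) begins 54 mm behind the grasp point. The pads swing forward as they close: fully open they stand 13 mm farther back than shut.
Start: joints at [-1.508, 0.313, 1.498, -0, 1.331, -0.223], TCP at [147.998, -503.715, 303.894] pointing down, gripper open.
Joint ranges: [-2.94, 2.94], [-0.97, 2.17], [0.19, 2.56], [-1.23, 4.37], [0.02, 3.11], [-2.88, 2.88]. Speed limits (rad/s): [2.39, 2.39, 3.01, 3.14, 3.14, 3.14].

INTERFACE

Orientations are given as a unit quaternion [w, x, y, z].
In Python, from rig import * gives the robot as it stands.
- The arm moves only by the tool step_arm, never from a script. Its argument "plan" is a list of rows, each an object with "offset": the shift along the tool's x, y, z in cm, a list of three; "rot": the turn, a rotation vector about the tool's x, y, z in degrees, a list of three; "gripper": the finger opening in cm, from 0 to 8.54. In form: [{"offset": [x, y, z], "rot": [wx, wy, wz], "gripper": gripper}, ...]. A call has 1 to 12 rows; each row is the pose to reach, as a shift and turn from the pose commanded when the call began, along the tool's axes at that moment; what a row does not reach only later rows make up. A row lasts 1/10 s, in which the tool goes at most 50 mm and 8.59 degrees, less where a joint would pass 70% of its speed; a pose out of reach is approached as far as the arm can. A call with a gripper value outside its range is refused whole. The fingers move at their own pace and stop on an object; "squeeze" is the grip in N (left out, the last holds). Time passes only in rows, so rows that repeat a pose let the fingers close. It gives the time, the measured TCP pose, the force, the opening and the grip force at its end, in the units of the state.
- sense(): the state, without advancing time (a new reading comes with each control period).
- capture(name): name is "scene" or "top" or "wrist"; returns a dict with "color" (480x640x3 uint8, red, green, blue), "depth" (480x640 float32, mm along the optical axis (not along the pixel's ray), 0 where there is no reading), "vertical_fov" (degrees; the focal length in pixels is half the picture's height over the tangent of half this angle, whatever the lens; pixels are square), "cx", "cy" (the principal point, pixels), "rvec" (rotation vector, rad) and "tvec" (3), from world to camera coordinates, as OpenCV has them; the wrist camera has in their place "mount" (4x4, takes a point from camera to tool coordinates, whose origin is the TCP and whose axes are the flange's). Camera axes: x right, y down, z forward; pixel columns grow to the right and rows downward; lengths in mm; the calibration is good to about 2 mm. A picture is of the moment at which its call begins: read the wrist's pose just before it.
- finish_job(): hands the job in; it is judged then, once.
The state is a dict: "time_s": time; "joints": joint angles; "dq": joint speeds; "tau": joint torques, N m; "eef_pos": TCP position; "ee_rot": TCP orientation; "force": force on the tool from outside, world axes, zero at the start; "wrist_torque": the same for the moment, N m; "grip_width": opening from 0.0 (shut) to 1.0 (fully open); "grip_force": force on a finger pad.
Only numpy, scipy, OpenCV 4.12 (cv2) and the standard library are available. Lean on these libraries where they do the work, as an engineer would, in place of code of your own. Each camera call takes 0.05 s, during which the arm holds its last target. There are 200 camera calls.

## Working session

There is one attempt and no reset: what is moved stays moved. The work goes in short steps, Python scripts to look and compute and a tool call to move; the robot and the scene stay as the last step left them, time stands still between calls to the robot, and variables do not carry over. Pictures are saved under pics/ and viewed, at most 10 in all, crops included, and the job is handed in when it is done.

Besides the shell and the picture viewer there is one more tool, called after "Emit:" by a JSON object that holds its "api" and its "payload". step_arm: Moves the arm, as the interface text tells. Its arguments: {"type":"object","properties":{"plan":{"type":"array"},"squeeze":{"type":"number"}},"required":["plan"]}

```bash
ls; mkdir -p pics
cat > h.py <<'E'
from rig import *
import numpy as np, cv2, pickle
from scipy.spatial.transform import Rotation as R
def cam(name):
    s=sense(); c=capture(name); h,w=c["color"].shape[:2]
    f=h/2/np.tan(np.radians(c["vertical_fov"])/2)
    if "mount" in c:
        q=s["ee_rot"]; T=np.eye(4); T[:3,:3]=R.from_quat([q[1],q[2],q[3],q[0]]).as_matrix(); T[:3,3]=s["eef_pos"]
        M=T@np.array(c["mount"]); Rc=M[:3,:3]; o=M[:3,3]
    else:
        Rw=R.from_rotvec(np.ravel(c["rvec"])).as_matrix(); Rc=Rw.T; o=-Rw.T@np.ravel(c["tvec"])
    return dict(img=c["color"],depth=c["depth"],f=f,cx=c["cx"],cy=c["cy"],R=Rc,o=o,s=s)
def ray(k,u,v): return k["R"]@np.array([(u-k["cx"])/k["f"],(v-k["cy"])/k["f"],1.])
def onz(k,u,v,z):
    d=ray(k,u,v); return k["o"]+d*(z-k["o"][2])/d[2]
def proj(k,p):
    q=k["R"].T@(np.array(p)-k["o"]); return k["f"]*q[:2]/q[2]+[k["cx"],k["cy"]]
def pts(k):
    v,u=np.indices(k["depth"].shape); z=k["depth"]
    P=np.stack([(u-k["cx"])/k["f"]*z,(v-k["cy"])/k["f"]*z,z],-1)@k["R"].T+k["o"]
    P[z==0]=np.nan; return P
def save(k,n): cv2.imwrite("pics/"+n,cv2.cvtColor(k["img"],cv2.COLOR_RGB2BGR));
E
python3 - <<'E'
from h import *
for n in ["scene","top","wrist"]:
    k=cam(n); save(k,n+"0.png"); pickle.dump(k,open(n+"0.pkl","wb")); print(n,k["o"].round(),k["f"],(k["depth"]>0).mean(),k["R"][:,2].round(2))
print(sense())
E
```

```text
pics
scene [-390.  691.  975.] 492.4673781315177 0.9961002604166667 [ 0.66 -0.46 -0.6 ]
top [ 239.  -59. 1687.] 573.8439377485154 0.996015625 [ 0.16  0.09 -0.98]
wrist [ 229. -482.  374.] 354.9105552211358 0.9959798177083333 [-0.31 -0.09 -0.95]
{'time_s': 0.15, 'joints': array([-1.50843342e+00,  3.13328703e-01,  1.49822964e+00, -2.64581460e-05,
        1.33099046e+00, -2.23378263e-01]), 'dq': array([-6.24710131e-04, -4.61340973e-03, -1.48357800e-03,  7.64977230e-05,
        5.45871151e-04, -2.00077964e-03]), 'tau': array([ 1.60529653e-03, -4.12367964e+01, -2.59795958e+01, -1.53691062e-04,
        3.20107654e-03, -1.93055278e-07]), 'eef_pos': array([ 147.96847917, -503.59879654,  303.47520067]), 'ee_rot': array([-4.77560370e-04,  9.89810785e-01,  1.42388136e-01,  2.56397960e-05]), 'force': array([-1.34068535, -0.67795569, -1.21827647]), 'wrist_torque': array([0.01698088, 0.01116724, 0.00389483]), 'grip_force': 0.0, 'grip_width': 0.99799369176706}
```

View pics/scene0.png

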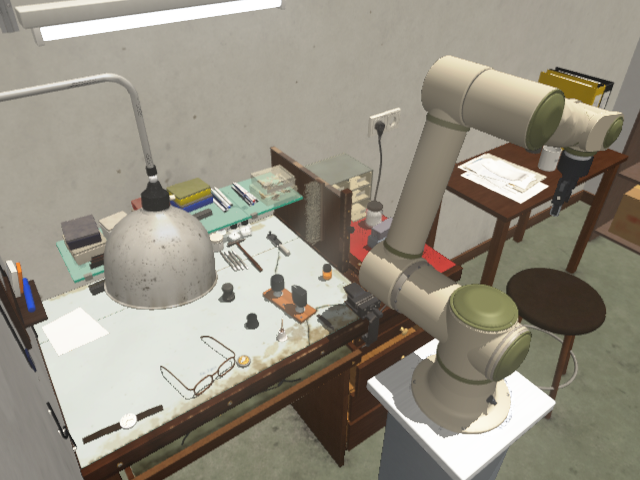

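View pics/top0.png

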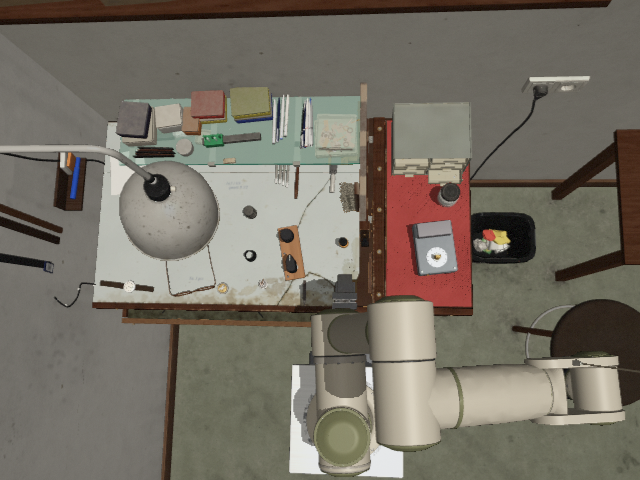

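View pics/wrist0.png

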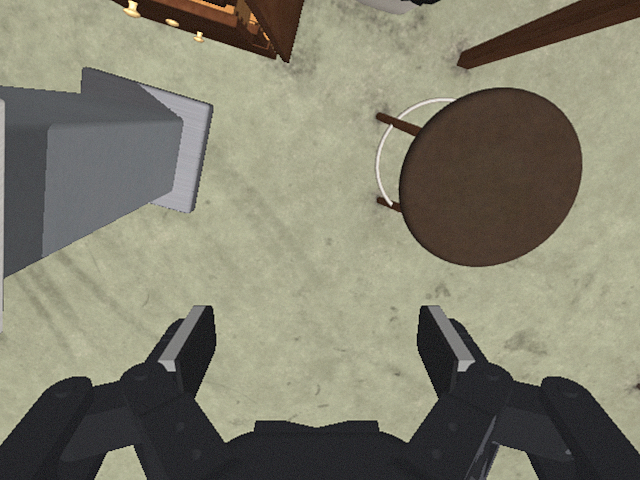

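The top view shows the stand at about (289,252) with two knobs, (286,235) and (290,262). The demagnetiser is at (435,248) with its spindle near (436,257). The arm is off to the right, clear of both.

Run:
```python
from h import *
k=pickle.load(open("top0.pkl","rb")); P=pts(k)
def at(u,v): return P[v,u].round(1)
for n,(u,v) in dict(bench=(270,240),red=(400,270),knobA=(286,235),knobB=(290,262),stand=(288,246),spind=(436,257),box=(425,265),coil=(435,230),panel=(376,200),panelfront=(376,296),vise=(345,285),lamp=(168,200)).items(): print(n,at(u,v))
def comp(mask,box,name,mina=8):
    x0,y0,x1,y1=box; m=np.zeros(mask.shape,np.uint8); m[y0:y1,x0:x1]=mask[y0:y1,x0:x1]
    n,l,st,c=cv2.connectedComponentsWithStats(m)
    for i in range(1,n):
        if st[i,4]>=mina:
            q=P[l==i]; print(name,st[i],c[i].round(1),"med",np.nanmedian(q,0).round(1),"min",np.nanmin(q,0).round(),"max",np.nanmax(q,0).round())
Z=np.nan_to_num(P[...,2])
comp(Z>60,(270,215,310,285),"knobs")
comp((Z>58)&(Z<120),(405,215,465,280),"demag")
comp((Z>30)&(Z<58),(405,215,465,280),"box")
a=cv2.resize(k["img"][210:290,260:360],None,fx=6,fy=6,interpolation=cv2.INTER_CUBIC)
b=cv2.resize(k["img"][210:290,405:475],None,fx=6,fy=6,interpolation=cv2.INTER_CUBIC)
im=np.hstack([a,b])[:, :1020]; im=cv2.resize(im,(800,376))
cv2.imwrite("pics/topcrop.png",im[...,::-1])
```

```text
bench [513.6 235.8   5.8]
red [ 428.5 -151.2   -1.8]
knobA [518.3 178.6  68.1]
knobB [437.7 162.2  86.1]
stand [494.8 179.9  11.9]
spind [ 458.8 -247.7   65.2]
box [ 439.2 -219.7   38.2]
coil [ 535.  -245.2   70. ]
panel [633.2 -79.9  21.2]
panelfront [349.7 -81.3  23.8]
vise [378.1   7.3  46.3]
lamp [550.6 425.4 369.1]
knobs [280 228  13  14 130] [285.9 234.2] med [520.5 178.2  72.2] min [502. 162.  60.] max [539. 196.  84.]
knobs [285 254  11  18 147] [290.2 263.4] med [434.7 162.2  81.6] min [412. 149.  61.] max [462. 178.  91.]
demag [416 220  36  18 494] [433.7 228.4] med [ 539.4 -242.    71.6] min [ 515. -290.   58.] max [ 565. -193.   82.]
demag [435 255   6   4  21] [437.2 256.3] med [ 460.4 -249.6   73.7] min [ 455. -258.   65.] max [ 463. -244.   83.]
box [ 413  223   45   52 1473] [434.8 253.3] med [ 473.2 -246.9   40.3] min [ 413. -309.   30.] max [ 562. -186.   57.]
```

View pics/topcrop.png

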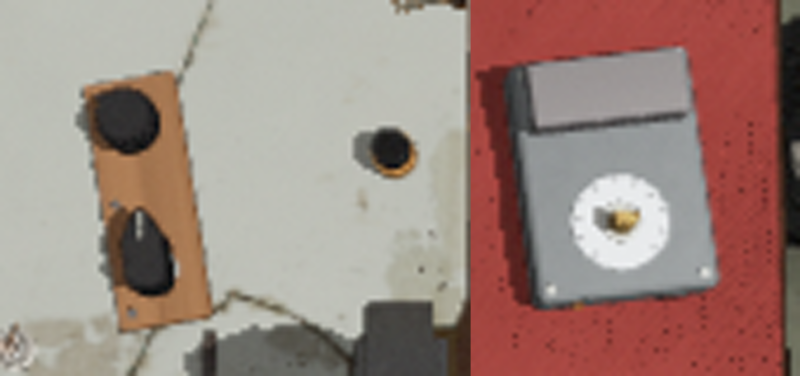

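The crop shows the pointer knob at the near peg, with its nose line pointing away from the robot and slightly left. The round knob is on the far peg, and the spindle stands at the centre of the white dial. I'll go above the spindle for a close look and check the panel in the same round.

Emit:
{"api": "step_arm", "payload": {"plan": [{"offset": [4, -1.8, 0], "rot": [0, 0, 0], "gripper": 8.5}, {"offset": [8, -3.6, 0], "rot": [0, 0, 0], "gripper": 8.5}, {"offset": [12, -5.5, 0], "rot": [0, 0, 0], "gripper": 8.5}, {"offset": [16, -7.3, 0], "rot": [0, 0, 0], "gripper": 8.5}, {"offset": [20, -9.2, 0], "rot": [0, 0, 0], "gripper": 8.5}, {"offset": [24, -11, 0], "rot": [0, 0, 0], "gripper": 8.5}, {"offset": [28, -12.9, 0], "rot": [0, 0, 0], "gripper": 8.5}, {"offset": [32, -14.7, 0], "rot": [0, 0, 0], "gripper": 8.5}, {"offset": [35, -16, 0], "rot": [0, 0, 0], "gripper": 8.5}, {"offset": [35, -16, 0], "rot": [0, 0, 0], "gripper": 8.5}, {"offset": [35, -16, 0], "rot": [0, 0, 0], "gripper": 8.5}]}}

```text
time_s: 1.25
eef_pos: [438.7, -251.3, 303.6]
ee_rot: [-0.0, 0.99, 0.143, -0.0]
force: [-1.2, -0.3, -0.7]
grip_width: 0.995
grip_force: 0.0
```

Run:
```python
from h import *
k=pickle.load(open("top0.pkl","rb")); P=pts(k)
for v in range(110,310,12): print(v,[tuple(P[v,u,[0,1,2]].astype(int)) for u in (362,367,372,377,382)])
k=cam("wrist"); save(k,"w1.png"); pickle.dump(k,open("w1.pkl","wb")); print(k["s"]["eef_pos"],k["s"]["time_s"],k["o"])
```

```text
110 [(np.int64(815), np.int64(-39), np.int64(263)), (np.int64(899), np.int64(-51), np.int64(55)), (np.int64(899), np.int64(-66), np.int64(54)), (np.int64(903), np.int64(-81), np.int64(45)), (np.int64(900), np.int64(-95), np.int64(51))]
122 [(np.int64(780), np.int64(-39), np.int64(268)), (np.int64(878), np.int64(-51), np.int64(13)), (np.int64(885), np.int64(-66), np.int64(-4)), (np.int64(878), np.int64(-81), np.int64(12)), (np.int64(876), np.int64(-96), np.int64(16))]
134 [(np.int64(749), np.int64(-40), np.int64(265)), (np.int64(840), np.int64(-51), np.int64(12)), (np.int64(848), np.int64(-67), np.int64(-11)), (np.int64(837), np.int64(-81), np.int64(19)), (np.int64(836), np.int64(-96), np.int64(21))]
146 [(np.int64(717), np.int64(-40), np.int64(266)), (np.int64(803), np.int64(-52), np.int64(10)), (np.int64(808), np.int64(-67), np.int64(-4)), (np.int64(800), np.int64(-82), np.int64(19)), (np.int64(799), np.int64(-96), np.int64(20))]
158 [(np.int64(687), np.int64(-40), np.int64(260)), (np.int64(764), np.int64(-52), np.int64(14)), (np.int64(770), np.int64(-67), np.int64(-4)), (np.int64(7
[... 2303 characters left out ...]
p.int64(402), np.int64(-69), np.int64(12)), (np.int64(401), np.int64(-83), np.int64(20)), (np.int64(402), np.int64(-98), np.int64(17))]
290 [(np.int64(368), np.int64(-40), np.int64(1)), (np.int64(369), np.int64(-55), np.int64(-10)), (np.int64(366), np.int64(-69), np.int64(22)), (np.int64(367), np.int64(-84), np.int64(16)), (np.int64(367), np.int64(-98), np.int64(16))]
302 [(np.int64(333), np.int64(-41), np.int64(-3)), (np.int64(333), np.int64(-55), np.int64(-4)), (np.int64(332), np.int64(-70), np.int64(15)), (np.int64(297), np.int64(-74), np.int64(651)), (np.int64(296), np.int64(-83), np.int64(667))]
[ 438.73595496 -251.28275128  303.62088488] 1.25 [ 520.1099128  -229.60771382  374.38611436]
```

View pics/w1.png

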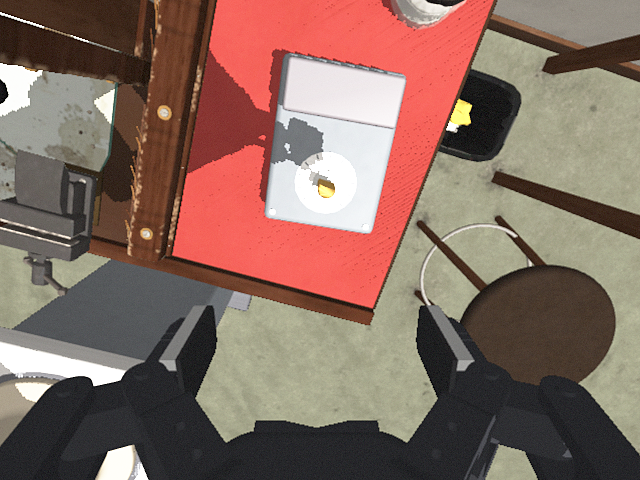

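The spindle appears at (326,187), and the panel's front end is at x≈480 (y −25…−55). I'll drop 10 cm for a closer look.

Emit:
{"api": "step_arm", "payload": {"plan": [{"offset": [0, 0, 4], "rot": [0, 0, 0], "gripper": 8.5}, {"offset": [0, 0, 8], "rot": [0, 0, 0], "gripper": 8.5}, {"offset": [0, 0, 10], "rot": [0, 0, 0], "gripper": 8.5}, {"offset": [0, 0, 10], "rot": [0, 0, 0], "gripper": 8.5}]}}

```text
time_s: 1.7
eef_pos: [437.1, -251.8, 201.6]
ee_rot: [-0.002, 0.99, 0.141, -0.002]
force: [0.2, 0.1, -1.2]
grip_width: 0.995
grip_force: 0.0
```

Run:
```python
from h import *
k=cam("wrist"); save(k,"w2.png"); pickle.dump(k,open("w2.pkl","wb")); print(k["s"]["eef_pos"],k["s"]["time_s"],k["o"])
def brass(k):
    h=cv2.cvtColor(k["img"],cv2.COLOR_RGB2HSV); m=((h[...,0]>14)&(h[...,0]<34)&(h[...,1]>110)&(h[...,2]>60)).astype(np.uint8)
    n,l,st,c=cv2.connectedComponentsWithStats(m); return [(st[i],c[i].round(1)) for i in range(1,n) if st[i,4]>25],l
for f in ["w1.pkl","w2.pkl"]:
    kk=pickle.load(open(f,"rb")); r,l=brass(kk)
    for a in r: print(f,a,onz(kk,*a[1],80).round(1), proj(kk,[459,-248,80]).round())
u,v=proj(k,[460,-248,75]).astype(int); 
c=k["img"][max(0,v-50):v+50,u-65:u+65]; cv2.imwrite("pics/w2c.png",cv2.resize(c,None,fx=6,fy=6,interpolation=cv2.INTER_CUBIC)[...,::-1]); print(u-65,max(0,v-50))
```

```text
[ 437.13407823 -251.79817211  201.57335529] 1.7 [ 518.82204197 -230.61979102  272.14464059]
w1.pkl (array([25, 67, 13,  5, 28], dtype=int32), array([30.8, 68.9])) [490.6 -13.6  80. ] [317. 195.]
w1.pkl (array([449,  98,  23,  28, 421], dtype=int32), array([461.3, 112.9])) [ 553.7 -338.4   80. ] [317. 195.]
w1.pkl (array([157, 105,  15,  15, 110], dtype=int32), array([164.3, 112.2])) [ 488.3 -115.    80. ] [317. 195.]
w1.pkl (array([318, 179,  17,  19, 177], dtype=int32), array([325.7, 187.4])) [ 467.2 -253.6   80. ] [317. 195.]
w1.pkl (array([ 93, 196,   8,  30, 142], dtype=int32), array([ 96.2, 210. ])) [393. -71.  80.] [317. 195.]
w1.pkl (array([140, 228,  13,  12,  74], dtype=int32), array([146.4, 232.9])) [ 384.5 -115.    80. ] [317. 195.]
w2.pkl (array([ 9, 61, 14,  6, 40], dtype=int32), array([15.8, 63.4])) [499.8 -81.4  80. ] [317. 230.]
w2.pkl (array([ 92,  99,  22,  21, 210], dtype=int32), array([103.2, 108.7])) [ 490.6 -124.7   80. ] [317. 230.]
w2.pkl (array([319, 202,  26,  31, 587], dtype=int32), array([330.4, 217.1])) [ 468.2 -252.9   80. ] [317. 230.]
w2.pkl (array([ 21, 249,   8,  11,  58], dtype=int32), array([ 24.9, 253.9])) [396.6 -88.   80. ] [317. 230.]
w2.pkl (array([ 62, 262,   4,  15,  29], dtype=int32), array([ 63.7, 268.7])) [ 393.3 -110.4   80. ] [317. 230.]
w2.pkl (array([ 79, 265,  18,  16, 126], dtype=int32), array([ 88.3, 272. ])) [ 395.2 -124.6   80. ] [317. 230.]
252 175
```

View pics/w2c.png

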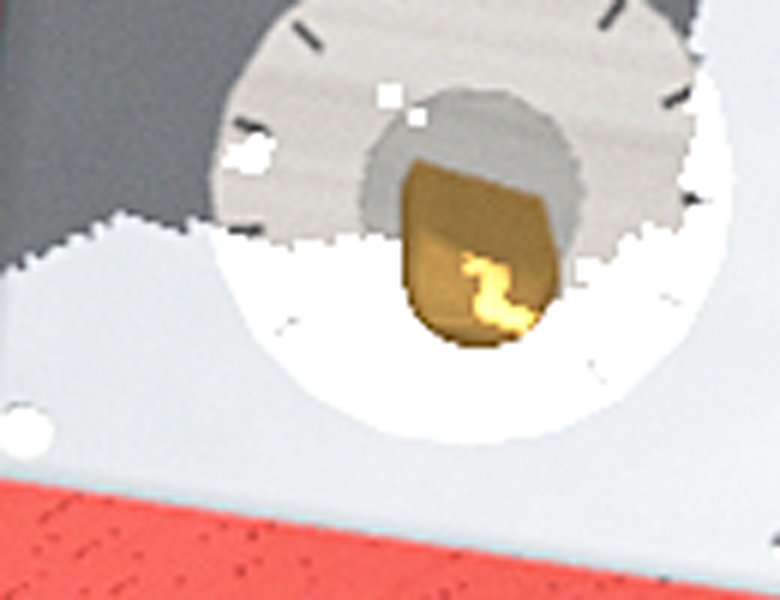

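The crop shows the D spindle. The flat's base edge runs from (418,160) to (543,198) and faces the image's upper right. The round collar on the dial is centred near (471,198).

Run:
```python
from h import *
k=pickle.load(open("w2.pkl","rb")); P=pts(k)
q=lambda x,y:(252+x/6-.4,175+y/6-.4)
print("axis@46",onz(k,*q(471,198),46).round(1))
print("dial L/R/bottom",[onz(k,*q(*p),46).round(1) for p in [(212,190),(733,200),(472,443)]])
a,b=[onz(k,*q(*p),46) for p in [(418,160),(543,198)]]
d=a-b; print(a.round(1),b.round(1),"flat width",np.linalg.norm(d))
n=np.array([-d[1],d[0]]); m=(a+b)[:2]/2
for s in (1,-1): print("normal deg",np.degrees(np.arctan2(s*n[1],s*n[0])), "axis from flat", m-3*s*n/np.linalg.norm(n))
# brass silhouette check : project the spindle from candidate axis
h=cv2.cvtColor(k["img"],cv2.COLOR_RGB2HSV); mk=((h[...,0]>14)&(h[...,0]<34)&(h[...,1]>110))
vs,us=np.nonzero(mk[195:240,310:350]); vs+=195; us+=310
pp=P[vs,us]; print("brass top z pct",np.nanpercentile(pp[:,2],[50,80,95,100]), "top pts mean", np.nanmean(pp[pp[:,2]>72],0))
print(P[205:260:6,300].round(0)[:,2], "box top z", P[230:240,290:300,2].mean(), "coil",np.nanmedian(P[...,2][(P[...,2]>65)&(P[...,0]>500)]))
# two-view: same top in w1 and w2, rays from blob bottom
k1=pickle.load(open("w1.pkl","rb"))
c=onz(k,*q(471,198),46)
for kk in (k1,k): print([proj(kk,[c[0],c[1],z]).round(1) for z in (46,80)])
```

```text
axis@46 [ 465.3 -254.8   46. ]
dial L/R/bottom [array([ 458.3, -227.4,   46. ]), array([ 473.2, -282.3,   46. ]), array([ 438. , -263.3,   46. ])]
[ 467.8 -248.    46. ] [ 467.5 -262.3   46. ] flat width 14.318442973679268
normal deg 179.05116163998454 axis from flat [ 470.6673402  -255.21785169]
normal deg -0.9488383600154738 axis from flat [ 464.66816292 -255.11849411]
brass top z pct [72.61363586 75.18706604 75.99707741 77.01571776] top pts mean [ 463.57468704 -254.44220649   74.69173094]
[41. 40. 41. 41. 42. 42. 41. 41. 41. 41.] box top z nan coil 72.67269023220055
[array([325.4, 182.6]), array([326.4, 189.9])]
[array([330.1, 207.6]), array([332.1, 222.6])]
```

The spindle axis is near (465,−255) and the flat width reads 14.3 mm (should be 14.8), with the flat heading at about −1°. Next I'll go to the knob, passing in front of the panel.

Emit:
{"api": "step_arm", "payload": {"plan": [{"offset": [-1.5, -0.5, -3.5], "rot": [0, 0, 0], "gripper": 8.5}, {"offset": [-3, -0.9, -7], "rot": [0, 0, 0], "gripper": 8.5}, {"offset": [-4.5, -1.3, -9.8], "rot": [0, 0, 0], "gripper": 8.5}, {"offset": [-3.3, -5.5, -9.8], "rot": [0, 0, 0], "gripper": 8.5}, {"offset": [-2, -10, -9.8], "rot": [0, 0, 0], "gripper": 8.5}, {"offset": [-0.7, -14.5, -9.8], "rot": [0, 0, 0], "gripper": 8.5}, {"offset": [0.6, -19, -9.8], "rot": [0, 0, 0], "gripper": 8.5}, {"offset": [1.9, -23.5, -9.8], "rot": [0, 0, 0], "gripper": 8.5}, {"offset": [3.2, -28, -9.8], "rot": [0, 0, 0], "gripper": 8.5}, {"offset": [4.5, -32.5, -9.8], "rot": [0, 0, 0], "gripper": 8.5}, {"offset": [6, -37, -9.8], "rot": [0, 0, 0], "gripper": 8.5}, {"offset": [9.5, -40.3, -9.8], "rot": [0, 0, 0], "gripper": 8.5}]}}

```text
time_s: 2.95
eef_pos: [415.3, 163.8, 304.4]
ee_rot: [0.0, 0.99, 0.143, 0.002]
force: [1.7, -1.9, 1.0]
grip_width: 0.997
grip_force: 0.0
```

Emit:
{"api": "step_arm", "payload": {"plan": [{"offset": [0, 0, 3], "rot": [0, 0, 0], "gripper": 8.5}, {"offset": [0, 0, 5], "rot": [0, 0, 0], "gripper": 8.5}, {"offset": [0, 0, 5], "rot": [0, 0, 0], "gripper": 8.5}, {"offset": [0, 0, 5], "rot": [0, 0, 0], "gripper": 8.5}]}}

```text
time_s: 3.35
eef_pos: [416.8, 161.5, 253.7]
ee_rot: [0.0, 0.99, 0.142, 0.001]
force: [-0.9, -0.3, -0.4]
grip_width: 0.996
grip_force: 0.0
```

Run:
```python
from h import *
k=cam("wrist"); save(k,"w3.png"); pickle.dump(k,open("w3.pkl","wb")); print(k["s"]["eef_pos"],k["s"]["dq"].round(3),k["s"]["joints"].round(2),k["s"]["time_s"],k["o"])
```

```text
[416.79604743 161.53796574 253.66026281] [ 0.001 -0.012 -0.012 -0.    -0.004 -0.   ] [ 0.11  0.19  1.8  -0.    1.15  1.39] 3.35 [498.00255082 183.04788022 324.67139764]
```

View pics/w3.png

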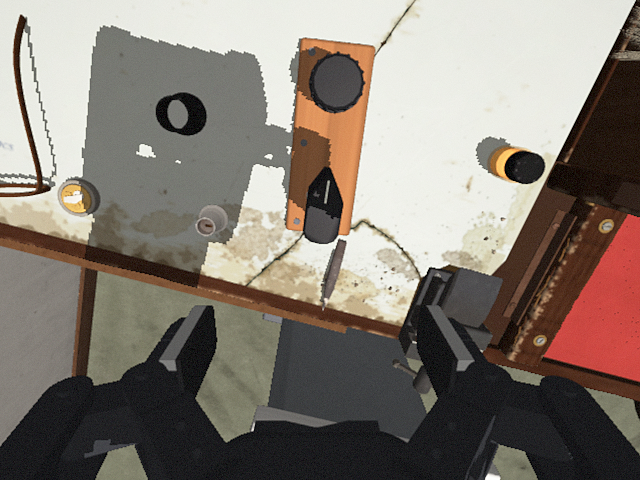

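The wrist view shows the pointer knob at (323,205) with its nose up at (326,167). The tweezers lie behind it at (335,272), and the loupe and cup are to the left. I'll enlarge the knob.

Run:
```python
from h import *
k=pickle.load(open("w3.pkl","rb"));P=pts(k)
c=k["img"][155:255,265:395].astype(float); c=np.clip(255*(c/255)**.5,0,255).astype(np.uint8)
cv2.imwrite("pics/w3c.png",cv2.resize(c,None,fx=6,fy=6,interpolation=cv2.INTER_CUBIC)[...,::-1])
print("z knob",P[195:215:5,318:330:4,2].round(),"bench",np.nanmedian(P[150:200,400:450,2]),"round",P[80,335],"stand",P[150,345])
```

```text
z knob [[85. 82. 82.]
 [83. 83. 83.]
 [82. 84. 83.]
 [84. 82. 83.]] bench 0.6959219594392039 round [522.84727923 177.27041476  73.08601783] stand [478.6141936  151.39664306  14.25522819]
```

View pics/w3c.png

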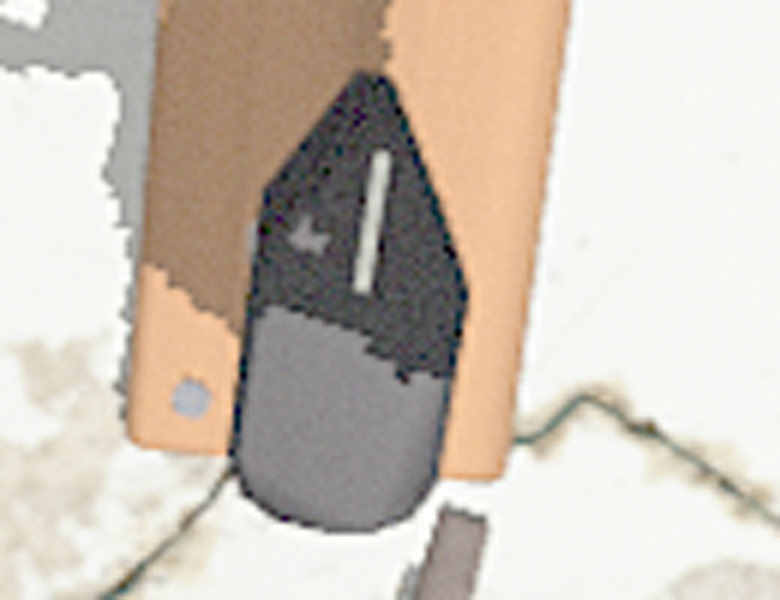

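Run:
```python
from h import *
k=pickle.load(open("w3.pkl","rb"))
q=lambda x,y:(265+x/6-.4,155+y/6-.4)
W={n:onz(k,*q(*p),82)[:2] for n,p in dict(l1=(381,152),l2=(364,290),L1=(263,220),L2=(237,450),R1=(466,300),R2=(443,450),nose=(378,72),back=(345,532)).items()}
an=lambda a,b:np.degrees(np.arctan2(*(W[a]-W[b])[::-1]))
print({n:v.round(1) for n,v in W.items()}); print("angles line,L,R,nb",an("l1","l2"),an("L1","L2"),an("R1","R2"),an("nose","back"))
th=np.radians(np.mean([an("l1","l2"),an("L1","L2"),an("R1","R2")])); x=np.array([np.cos(th),np.sin(th)]); y=np.array([-x[1],x[0]])
print("yaw",np.degrees(th),"y L,R,line",[(W[n]@y).round(1) for n in("L1","L2","R1","R2","l1","l2")],"x nose back",W["nose"]@x,W["back"]@x)
yc=np.mean([W[n]@y for n in("L1","L2","R1","R2")]); xc=W["back"]@x+20; print("axis",xc*x+yc*y)
s=k["s"]; print("tool yaw",np.degrees(2*np.arctan2(s["ee_rot"][2],s["ee_rot"][1])), proj(k,[437,163,82]))
```

```text
{'l1': array([460.5, 163.3]), 'l2': array([444.5, 160.5]), 'L1': array([449.2, 174.1]), 'L2': array([421.5, 169.4]), 'R1': array([446.7, 148.7]), 'R2': array([428.4, 145.8]), 'nose': array([469.1, 166.3]), 'back': array([415.2, 154. ])}
angles line,L,R,nb 9.924954666174813 9.560533412912086 9.139312656467128 12.769175429909206
yaw 9.541600245184675 y L,R,line [np.float64(97.2), np.float64(97.2), np.float64(72.6), np.float64(72.7), np.float64(84.7), np.float64(84.6)] x nose back 490.1594416638839 434.96094274321734
axis [434.5878037  159.17505711]
tool yaw 16.33271871114156 [318.78212454 211.9816501 ]
```

Knob axis ≈ (434.5,159), yaw 9.5°, top z ≈ 83 (82 expected). I'll descend and grip.

Emit:
{"api": "step_arm", "payload": {"plan": [{"offset": [0.8, 0.4, 0], "rot": [0, 0, 3.5], "gripper": 8.5}, {"offset": [1.6, 0.7, 2], "rot": [0, 0, 6.8], "gripper": 8.5}, {"offset": [1.6, 0.7, 5.5], "rot": [0, 0, 6.8], "gripper": 8.5}, {"offset": [1.6, 0.7, 9], "rot": [0, 0, 6.8], "gripper": 8.5}, {"offset": [1.6, 0.7, 12], "rot": [0, 0, 6.8], "gripper": 8.5}, {"offset": [1.6, 0.7, 13.8], "rot": [0, 0, 6.8], "gripper": 8.5}, {"offset": [1.6, 0.7, 13.8], "rot": [0, 0, 6.8], "gripper": 8.5}, {"offset": [1.6, 0.7, 13.8], "rot": [0, 0, 6.8], "gripper": 8.5}]}}

```text
time_s: 4.2
eef_pos: [434.5, 159.6, 115.4]
ee_rot: [-0.0, 0.997, 0.083, 0.001]
force: [-0.2, 0.8, 0.0]
grip_width: 0.995
grip_force: 0.0
```

Emit:
{"api": "step_arm", "payload": {"plan": [{"offset": [0, 0, 0], "rot": [0, 0, 0], "gripper": 2}, {"offset": [0, 0, 0], "rot": [0, 0, 0], "gripper": 2}, {"offset": [0, 0, 0], "rot": [0, 0, 0], "gripper": 2}, {"offset": [0, 0, 0], "rot": [0, 0, 0], "gripper": 2}, {"offset": [0, 0, 0], "rot": [0, 0, 0], "gripper": 2}, {"offset": [0, 0, 0], "rot": [0, 0, 0], "gripper": 2}, {"offset": [0, 0, 0], "rot": [0, 0, 0], "gripper": 2}, {"offset": [0, 0, 0], "rot": [0, 0, 0], "gripper": 2}, {"offset": [0, 0, 0], "rot": [0, 0, 0], "gripper": 2}, {"offset": [0, 0, 0], "rot": [0, 0, 0], "gripper": 2}], "squeeze": 60}}

```text
time_s: 5.2
eef_pos: [433.7, 159.7, 114.4]
ee_rot: [0.0, 0.997, 0.084, 0.0]
force: [-2.3, -0.4, 5.9]
grip_width: 0.297
grip_force: 58.7
```

Gripped: 25.4 mm opening against 26 mm expected, at 59 N. I'll lift.

Emit:
{"api": "step_arm", "payload": {"plan": [{"offset": [0, 0, -1], "rot": [0, 0, 0], "gripper": 2}, {"offset": [0, 0, -2.5], "rot": [0, 0, 0], "gripper": 2}, {"offset": [0, 0, -4], "rot": [0, 0, 0], "gripper": 2}, {"offset": [0, 0, -6], "rot": [0, 0, 0], "gripper": 2}, {"offset": [0, 0, -9], "rot": [0, 0, 0], "gripper": 2}, {"offset": [0, 0, -12], "rot": [0, 0, 0], "gripper": 2}, {"offset": [0, 0, -14], "rot": [0, 0, 0], "gripper": 2}, {"offset": [0, 0, -14], "rot": [0, 0, 0], "gripper": 2}]}}

```text
time_s: 6.0
eef_pos: [434.2, 159.8, 256.7]
ee_rot: [-0.0, 0.997, 0.084, 0.003]
force: [-0.6, -0.5, -1.6]
grip_width: 0.298
grip_force: 58.8
```

Run:
```python
from h import *
k=cam("wrist"); save(k,"w4.png"); pickle.dump(k,open("w4.pkl","wb")); s=k["s"];print(s["eef_pos"],s["grip_width"],s["grip_force"],s["ee_rot"])
P=pts(k); h=cv2.cvtColor(k["img"],cv2.COLOR_RGB2HSV)
u,v=proj(k,s["eef_pos"]-[0,0,54-20]).astype(int); print(u,v)
c=k["img"][v-75:v+75,u-100:u+100].astype(float); c=(255*(c/255)**.5).astype(np.uint8); cv2.imwrite("pics/w4c.png",cv2.resize(c,None,fx=4,fy=4,interpolation=cv2.INTER_CUBIC)[...,::-1]); print(u-100,v-75)
```

```text
[434.20951876 159.80696661 256.74699792] 0.2980643871675778 58.82148034292155 [-4.75851275e-05  9.96503659e-01  8.35059605e-02  2.68526394e-03]
310 365
210 290
```

View pics/w4c.png

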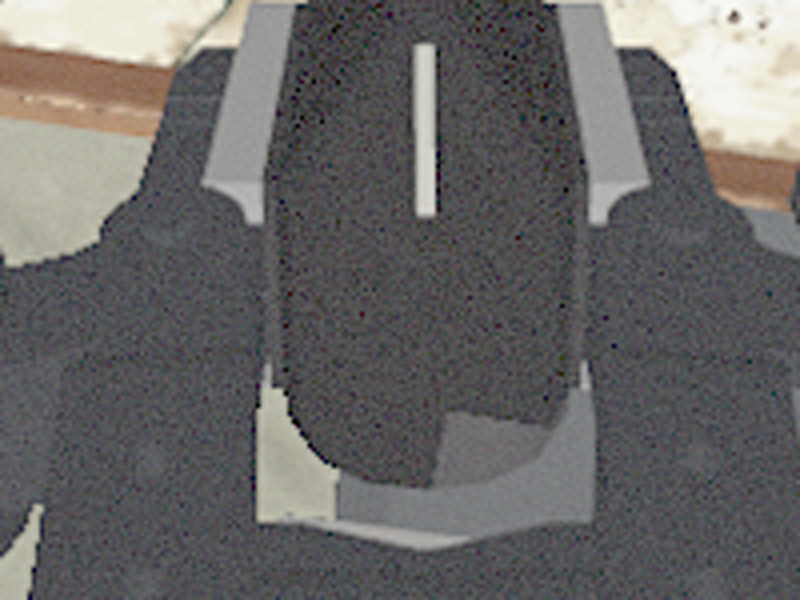

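The knob is centred between the pads, with its line parallel to the tool axis. I'll work out its offset in tool axes and the transfer deltas.

Run:
```python
from h import *
k=pickle.load(open("w4.pkl","rb")); s=k["s"]; q=s["ee_rot"]; T=R.from_quat([q[1],q[2],q[3],q[0]]).as_matrix()
z=s["eef_pos"][2]-32.4
t=lambda x,y:(T.T@(onz(k,210+x/4-.4,290+y/4-.4,z)-s["eef_pos"])).round(1)
for p in [(425,44),(425,216),(432,487),(272,200),(585,200)]: print(p,t(*p))
# same from w3: line & back along knob x
k3=pickle.load(open("w3.pkl","rb")); 
P=pts(k); print("top depth z rel tcp",np.nanmedian(P[345:380,300:330,2])-s["eef_pos"][2])
```

```text
(425, 44) [26.8  2.  32.5]
(425, 216) [10.2  2.  32.5]
(432, 487) [-19.1   2.7  32.3]
(272, 200) [ 11.9 -11.   32.5]
(585, 200) [11.8 15.7 32.5]
top depth z rel tcp -31.68895240759369
```

The knob's centre reads (0.9, 2.0) in tool x,y through the camera, so the camera has about 2 mm bias. I'll measure the spindle through the same camera relative to the knob. Transferring in front of the panel now.

Emit:
{"api": "step_arm", "payload": {"plan": [{"offset": [-3, 2.5, 0], "rot": [0, 0, 0], "gripper": 2}, {"offset": [-5.8, 5.1, 0], "rot": [0, 0, 1], "gripper": 2}, {"offset": [-6.5, 9.5, 0], "rot": [0, 0, 2], "gripper": 2}, {"offset": [-7.2, 13.8, 0], "rot": [0, 0, 3], "gripper": 2}, {"offset": [-8, 18, 0], "rot": [0, 0, 4.5], "gripper": 2}, {"offset": [-8.7, 22.3, 0], "rot": [0, 0, 6], "gripper": 2}, {"offset": [-9.4, 26.5, 0], "rot": [0, 0, 7.5], "gripper": 2}, {"offset": [-10, 30, 0], "rot": [0, 0, 9], "gripper": 2}, {"offset": [-9.2, 34, 0], "rot": [0, 0, 10], "gripper": 2}, {"offset": [-8.4, 38, 0], "rot": [0, 0, 10.5], "gripper": 2}, {"offset": [-7.7, 40.7, 0], "rot": [0, 0, 10.5], "gripper": 2}, {"offset": [-7.7, 40.7, 0], "rot": [0, 0, 10.5], "gripper": 2}]}}

```text
time_s: 7.25
eef_pos: [425.5, -256.8, 252.2]
ee_rot: [-0.001, 1.0, -0.009, -0.001]
force: [-0.5, 0.3, -0.6]
grip_width: 0.293
grip_force: 59.0
```

Emit:
{"api": "step_arm", "payload": {"plan": [{"offset": [0, 0, 4], "rot": [0, 0, 0], "gripper": 2}, {"offset": [0, 0, 7], "rot": [0, 0, 0], "gripper": 2}, {"offset": [0, 0, 8.3], "rot": [0, 0, 0], "gripper": 2}, {"offset": [0, 0, 8.3], "rot": [0, 0, 0], "gripper": 2}, {"offset": [0, 0, 8.3], "rot": [0, 0, 0], "gripper": 2}, {"offset": [0, 0, 8.3], "rot": [0, 0, 0], "gripper": 2}]}}

```text
time_s: 7.85
eef_pos: [425.5, -254.4, 171.7]
ee_rot: [0.0, 1.0, -0.008, 0.001]
force: [-0.2, 0.5, -0.8]
grip_width: 0.297
grip_force: 59.0
```

Run:
```python
from h import *
k=cam("wrist"); save(k,"w5.png"); pickle.dump(k,open("w5.pkl","wb")); s=k["s"];print(s["eef_pos"],s["grip_width"],s["grip_force"],s["ee_rot"],s["time_s"])
u,v=proj(k,[465,-254,70]).astype(int); print(u,v)
c=k["img"][v-50:v+50,u-65:u+65].astype(float); c=(255*(c/255)**.6).astype(np.uint8); cv2.imwrite("pics/w5c.png",cv2.resize(c,None,fx=6,fy=6,interpolation=cv2.INTER_CUBIC)[...,::-1]); print(u-65,v-50)
```

```text
[ 425.51576812 -254.41154881  171.74062898] 0.29718164000554687 58.96716580942832 [ 4.88310045e-04  9.99968142e-01 -7.95127713e-03  5.03248523e-04] 7.85
310 210
245 160
```

View pics/w5c.png

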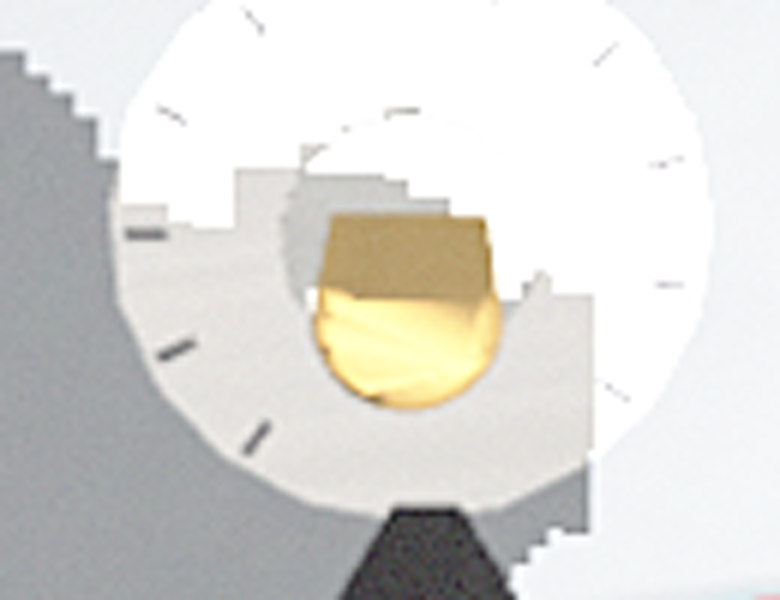

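The flat's base edge runs (332,212)–(484,216), nearly square to the tool. The tip outline spans columns 313–500 down to row 408, and the knob's nose shows at (425,507). I'll compute the offset in tool axes.

Run:
```python
from h import *
k=pickle.load(open("w5.pkl","rb")); s=k["s"]; q=s["ee_rot"]; T=R.from_quat([q[1],q[2],q[3],q[0]]).as_matrix()
t=lambda x,y,z:(T.T@(onz(k,245+x/6-.4,160+y/6-.4,z)-s["eef_pos"])).round(1)
print("flat base",t(332,212,46),t(484,216,46))
print("L,R,bottom @76",t(313,325,76),t(500,325,76),t(408,408,76))
print("L,R,bottom @80",t(408,408,80))
print("flat shoulder? edge",t(320,288,76),t(492,300,76))
print("dial L,R, bottom",t(112,230,46),t(714,230,46),t(410,516,46))
print("nose foot",t(425,507,s["eef_pos"][2]-78.4), "nose top?",t(425,507,s["eef_pos"][2]-32.4))
P=pts(k); print("z tip",np.nanmax(P[208:228,300:325,2]),"box",np.nanmedian(P[230:245,262:275,2]))
```

```text
flat base [ 42.2  -7.2 125.8] [ 41.8   7.  125.8]
L,R,bottom @76 [39.4 -7.5 95.8] [39.4  7.6 95.8] [32.4  0.1 95.8]
L,R,bottom @80 [33.6  0.2 91.8]
flat shoulder? edge [42.5 -6.9 95.8] [41.5  6.9 95.8]
dial L,R, bottom [ 40.5 -28.  125.8] [ 40.5  28.7 125.8] [ 11.8  -0.  125.8]
nose foot [30.1  1.6 78.4] nose top? [46.9  1.6 32.4]
z tip 77.31866573866196 box 40.82003166007209
```

Spindle axis relative to the knob is ≈ (+38.9, −1.5) mm, with a turn of about +1.5°. I'll align above it, then touch down gently.

Emit:
{"api": "step_arm", "payload": {"plan": [{"offset": [2, -0.1, 0], "rot": [0, 0, 1], "gripper": 2}, {"offset": [3.9, -0.15, 0], "rot": [0, 0, 1.5], "gripper": 2}, {"offset": [3.9, -0.15, 0], "rot": [0, 0, 1.5], "gripper": 2}, {"offset": [3.9, -0.15, 0], "rot": [0, 0, 1.5], "gripper": 2}, {"offset": [3.9, -0.15, 0.6], "rot": [0, 0, 1.5], "gripper": 2}, {"offset": [3.9, -0.15, 1.2], "rot": [0, 0, 1.5], "gripper": 2}, {"offset": [3.9, -0.15, 1.6], "rot": [0, 0, 1.5], "gripper": 2}, {"offset": [3.9, -0.15, 1.9], "rot": [0, 0, 1.5], "gripper": 2}, {"offset": [3.9, -0.15, 1.9], "rot": [0, 0, 1.5], "gripper": 2}]}}

```text
time_s: 8.8
eef_pos: [464.1, -253.5, 151.4]
ee_rot: [-0.0, 1.0, -0.021, -0.0]
force: [-0.4, 0.3, -0.2]
grip_width: 0.302
grip_force: 59.0
```

The underside is 7 mm below the tip with no contact force, so it's in the hole. Continuing down slowly.

Emit:
{"api": "step_arm", "payload": {"plan": [{"offset": [0, 0, 0.3], "rot": [0, 0, 0], "gripper": 2}, {"offset": [0, 0, 0.6], "rot": [0, 0, 0], "gripper": 2}, {"offset": [0, 0, 0.9], "rot": [0, 0, 0], "gripper": 2}, {"offset": [0, 0, 1.2], "rot": [0, 0, 0], "gripper": 2}, {"offset": [0, 0, 1.2], "rot": [0, 0, 0], "gripper": 2}]}}

```text
time_s: 9.3
eef_pos: [464.2, -253.5, 139.4]
ee_rot: [-0.0, 1.0, -0.021, -0.0]
force: [0.3, 0.1, -0.4]
grip_width: 0.3
grip_force: 59.0
```

Emit:
{"api": "step_arm", "payload": {"plan": [{"offset": [0, 0, 0.2], "rot": [0, 0, 0], "gripper": 2}, {"offset": [0, 0, 0.4], "rot": [0, 0, 0], "gripper": 2}, {"offset": [0, 0, 0.6], "rot": [0, 0, 0], "gripper": 2}, {"offset": [0, 0, 0.6], "rot": [0, 0, 0], "gripper": 2}, {"offset": [0, 0, 0.6], "rot": [0, 0, 0], "gripper": 2}]}}

```text
time_s: 9.8
eef_pos: [464.3, -253.6, 133.9]
ee_rot: [-0.0, 1.0, -0.021, -0.0]
force: [-0.0, 0.6, 0.2]
grip_width: 0.293
grip_force: 59.0
```

Emit:
{"api": "step_arm", "payload": {"plan": [{"offset": [0, 0, 0.2], "rot": [0, 0, 0], "gripper": 2}, {"offset": [0, 0, 0.3], "rot": [0, 0, 0], "gripper": 2}, {"offset": [0, 0, 0.3], "rot": [0, 0, 0], "gripper": 2}, {"offset": [0, 0, 0.3], "rot": [0, 0, 0], "gripper": 2}]}}

```text
time_s: 10.2
eef_pos: [464.4, -253.6, 130.9]
ee_rot: [0.0, 1.0, -0.021, 0.0]
force: [0.1, -0.3, 0.5]
grip_width: 0.296
grip_force: 59.1
```

Emit:
{"api": "step_arm", "payload": {"plan": [{"offset": [0, 0, 0.2], "rot": [0, 0, 0], "gripper": 2}, {"offset": [0, 0, 0.3], "rot": [0, 0, 0], "gripper": 2}, {"offset": [0, 0, 0.3], "rot": [0, 0, 0], "gripper": 2}, {"offset": [0, 0, 0.3], "rot": [0, 0, 0], "gripper": 2}]}}

```text
time_s: 10.6
eef_pos: [464.4, -253.6, 128.4]
ee_rot: [0.0, 1.0, -0.021, 0.0]
force: [-2.0, 2.0, 6.3]
grip_width: 0.3
grip_force: 59.6
```

Contact with the spring at TCP z≈129 (6 N), so the unit sits a few mm low. I'll press on to the stop.

Emit:
{"api": "step_arm", "payload": {"plan": [{"offset": [0, 0, 0.2], "rot": [0, 0, 0], "gripper": 2}, {"offset": [0, 0, 0.4], "rot": [0, 0, 0], "gripper": 2}, {"offset": [0, 0, 0.5], "rot": [0, 0, 0], "gripper": 2}, {"offset": [0, 0, 0.5], "rot": [0, 0, 0], "gripper": 2}, {"offset": [0, 0, 0.5], "rot": [0, 0, 0], "gripper": 2}], "squeeze": 80}}

```text
time_s: 11.1
eef_pos: [464.6, -253.8, 124.6]
ee_rot: [0.001, 1.0, -0.021, 0.001]
force: [-5.4, 4.9, 20.2]
grip_width: 0.291
grip_force: 80.7
```

20 N with some side load. I'll ease the side load by 0.7 mm and press a little further to confirm the stop.

Emit:
{"api": "step_arm", "payload": {"plan": [{"offset": [-0.07, -0.07, 0], "rot": [0, 0, 0], "gripper": 2}, {"offset": [-0.07, -0.07, 0], "rot": [0, 0, 0], "gripper": 2}, {"offset": [-0.07, -0.07, 0], "rot": [0, 0, 0], "gripper": 2}]}}

```text
time_s: 11.4
eef_pos: [464.4, -253.5, 124.7]
ee_rot: [0.001, 1.0, -0.021, 0.001]
force: [-2.4, 0.6, 17.0]
grip_width: 0.293
grip_force: 80.1
```

Emit:
{"api": "step_arm", "payload": {"plan": [{"offset": [0, 0, 0.2], "rot": [0, 0, 0], "gripper": 2}, {"offset": [0, 0, 0.2], "rot": [0, 0, 0], "gripper": 2}, {"offset": [0, 0, 0.2], "rot": [0, 0, 0], "gripper": 2}]}}

```text
time_s: 11.7
eef_pos: [464.6, -253.7, 124.4]
ee_rot: [0.002, 1.0, -0.021, 0.002]
force: [-7.7, 4.6, 32.7]
grip_width: 0.296
grip_force: 82.5
```

Run:
```python
from h import *
k=cam("wrist"); pickle.dump(k,open("w6.pkl","wb")); save(k,"w6.png"); s=k["s"]; print(s["eef_pos"],s["force"],s["wrist_torque"],s["grip_force"],s["time_s"],s["dq"].round(4))
d=s["eef_pos"]; q=s["ee_rot"]; T=R.from_quat([q[1],q[2],q[3],q[0]]).as_matrix()
k4=pickle.load(open("w4.pkl","rb"))
# knob slip check: white line ends in the picture, held now vs after the lift
for kk in (k4,k):
    g=kk["img"][292:360,290:345].min(2); m=(g>120).astype(np.uint8); n,l,st,c=cv2.connectedComponentsWithStats(m); print([ (st[i],c[i].round(1)) for i in range(1,n) if st[i,4]>60])
P=pts(k); print("box z",np.nanmedian(P[120:160,300:330,2]))
```

```text
[ 464.58875452 -253.69492968  124.37632873] [-7.71145418  4.5818744  32.65085631] [0.79722038 1.30275386 0.02833446] 82.53378732551937 11.7 [-0.0011 -0.001   0.001  -0.0013 -0.     -0.0003]
[(array([ 24,   9,   5,  43, 164], dtype=int32), array([25.9, 30.1]))]
[(array([ 24,   9,   5,  43, 213], dtype=int32), array([26., 30.]))]
box z 72.81007356229325
```

The stop is confirmed: a 2 mm command gave 0.3 mm of motion and +15 N. The knob hasn't slipped in the grip (its line is at the same pixels), and its underside at z≈46 is 6 mm above the box top I measured at 40–41. I'll ease slightly and check that it's at rest.

Emit:
{"api": "step_arm", "payload": {"plan": [{"offset": [0, 0, -0.05], "rot": [0, 0, 0], "gripper": 2}, {"offset": [0, 0, -0.05], "rot": [0, 0, 0], "gripper": 2}, {"offset": [0, 0, -0.05], "rot": [0, 0, 0], "gripper": 2}, {"offset": [0, 0, -0.05], "rot": [0, 0, 0], "gripper": 2}, {"offset": [0, 0, -0.05], "rot": [0, 0, 0], "gripper": 2}, {"offset": [0, 0, -0.05], "rot": [0, 0, 0], "gripper": 2}]}}

```text
time_s: 12.35
eef_pos: [464.5, -253.6, 124.4]
ee_rot: [0.002, 1.0, -0.021, 0.002]
force: [-5.9, 4.8, 30.3]
grip_width: 0.298
grip_force: 81.6
```

Run:
```python
from rig import *
print(finish_job())
```

```text
the job is handed in; nothing more can be done
None
```

I handed the job in with the pointer knob fully home on the spindle, flat to flat, held at about 80 N and pressed to the stop with about 30 N; the judge gave no verdict.

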